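# Hold a sprung lid at the set angle

### The job

The grey steel cash box on the bench is getting a new lid stay. Take the bar handle on its sprung lid with a light grip, raise the lid smoothly against its spring until the pointer on the lid's edge is level with the pin set on the angle quadrant beside it, without going well past the pin, and keep it there: finish while still holding the lid still at that angle. The lid must not snap shut, the pin stays where it is set, and the small things round the box are left alone.

Things in the scene. Friction and masses are not known exactly. Their poses are not given: they have to be found in the camera images.
- cash_box: Grey steel box fixed to the bench, 170 (x) x 220 (y) x 85 mm high without its lid; origin at the centre of its underside, on the worktop. Its x axis points from the front (brass lock, towards the robot at yaw 0) to the hinge side, y to the left. On its +y side, at y = 122 mm, an aluminium angle quadrant (radius 131 to 151 mm about the hinge) rises to 230 mm above the worktop.
- lid_hinge (a point): Middle of the lid's hinge axis, which runs along box y; fixed on the box at x = +80 mm, z = 85 mm.
- lid (a joint): Angle of the lid in rad: 0 shut, growing as the front edge rises (limit 1.2). A spring pulls it shut: about 0.9 N m per rad on top of 0.3 N m at 0, plus the lid's weight (about 0.3 kg): some 5 to 9 N upward at the handle. Let go, it snaps shut.
- set_pin (a joint): Angle in rad, about the same hinge axis and from the same zero, at which the pin is set on the quadrant: 0.45 to 0.85, different each time. The pointer meets the pin when the lid angle equals it. Held by friction; not to be pushed.
- lid_bar (a point): Middle of the round bar handle, 10 mm thick, 120 mm long along box y, on posts 50 mm either side. Lid frame: 150 mm in front of the hinge axis, 40 mm above; shut: 125 mm over the worktop, 31 mm over the lid. It can turn between finger pads, so the gripper may stay pointing down. Light grip: both fingers' force on lid and handle under 110 N in total (about 50 N a finger).
- lid_pointer (a point): Tip of the dark steel pointer strip on the lid's +y edge, 164 mm from the hinge axis; it sweeps just inside the quadrant and its tip shows past the rim. Its frame turns with the lid: x towards the hinge, z at right angles to the lid, up when shut.
- set_pin_tip (a point): Middle of the dark 8 mm pin, 22 mm long, that lies along box y on a clip on the quadrant's rim, 164 mm from the hinge axis, 14 mm farther to +y than the pointer tip: the pin marks the wanted angle.
- lock_cylinder: Loose brass lock cylinder 65x33x17 mm lying on the bench beside the box on its -y side; bystander; origin under its centre.
- loupe: Loose black loupe, 36 mm across, 33 mm high, standing on the bench on the box's +y side; bystander; origin under its centre.
- battery_block: Loose block battery 27x18x48 mm, standing on the bench on the box's +y side; bystander; origin under its centre.

How it is judged:
By the outcome, as a careful person would: the job done as asked, in the order asked, and still so for the second after the job is handed in, while the arm keeps its last pose, push and grip.
It also fails if it takes over 32 s, if anything falls off the work surface, if the arm or the gripper's body presses on something with over 40 N, if the wrist force passes 120 N, or if a joint passes its speed limit or range.

### The arm

A 6-joint arm with a two-finger parallel gripper is mounted at the origin on a cart in front of the work surface, level with it; the furniture and walls round the work are solid. World frame = base frame: x ahead of the robot, y to its left, z up, the work surface at z = 0. Lengths are in mm, angles in rad, forces in N, time in s.
With the tool pointing down it reaches from about 350 to 875 mm from the base axis. Payload 4.2 kg.
Tool frame: the origin (TCP) lies midway between the tips of the shut fingers; the grasp point (between the pads) lies 19 mm behind it; z points along the fingers, y is the line along which they close (so a half turn about z gives the same grasp; the last joint's range is limited). The gripper opens to 85 mm and grips with 20 to 120 N. Pads are 22 mm wide; open, the fingers measure 114 mm over their backs; the gripper's body (76 mm by 85 mm) begins 54 mm behind the grasp point. The pads swing forward as they close: fully open they stand 13 mm farther back than shut.
Start: joints at [-0.995, 0.385, 0.008, 0, -1.194, -0.259], TCP at [194.72, -593.871, 205.512] pointing down, gripper open.
Joint ranges: [-3.14, 3.14], [-1.21, 2.06], [-1.07, 1.41], [-3.16, 2.05], [-2.99, -0.16], [-3.1, 3.1]. Speed limits (rad/s): [2.79, 2.79, 3.14, 3.14, 3.14, 3.14].

### API

Orientations are given as a unit quaternion [x, y, z, w].
In Python, from bench import read_state, get_image, job_done gives the robot as it stands.
- The arm moves only by the shell command python3 -m jog 'ROWS'. ROWS is JSON, a list of rows, each a list of 3 entries, a list of its own where there are three numbers: the shift along the world's x, y, z scaled (see below), then the turn, a rotation vector about the world's x, y, z scaled (see below), then the gripper's target within -1 to 1 (shut at 1, half-way at 0, fully open at -1). In form: [[[x, y, z], [wx, wy, wz], claw], ...]. A call has 1 to 20 rows; each row is the pose to reach, as a shift and turn from the pose commanded when the call began; what a row does not reach only later rows make up. The controller multiplies each number of a shift by 10 cm and each number of a turn by 120 degrees. A row lasts 1/10 s, in which the tool goes at most 50 mm and 8.59 degrees, less where a joint would pass 70% of its speed; a pose out of reach is approached as far as the arm can. A call with a number of a shift or a turn outside -1 to 1 is refused whole. A call with a gripper value outside its range is refused whole. The fingers move at their own pace and stop on an object; the grip force is fixed at half the most. Time passes only in rows, so rows that repeat a pose let the fingers close. It gives the time, the measured TCP pose, the force, the opening and the grip force at its end, in the units of the state.
- read_state(): the state, without advancing time (a new reading comes with each control period).
- get_image(name): name is "side" or "top"; returns a dict with "frame" (400x640x3 uint8, red, green, blue), "range_z" (400x640 float32, mm along the optical axis (not along the pixel's ray), 0 where there is no reading), "fx", "fy", "cx", "cy" (pixels), "R" (3x3) and "t" (3): a world point X has camera coordinates R X + t. Camera axes: x right, y down, z forward; pixel columns grow to the right and rows downward; lengths in mm; the calibration is good to about 2 mm. A picture is of the moment at which its call begins.
- job_done(): hands the job in; it is judged then, once.
The state is a dict: "clock": time; "joints": joint angles; "joint_vel": joint speeds; "joint_efforts": joint torques, N m; "position": TCP position; "ee_rot": TCP orientation; "contact_force": force on the tool from outside, world axes, zero at the start; "wrist_torque": the same for the moment, N m; "gripper_width": finger opening in mm; "grasp_force": force on a finger pad.
Only numpy, scipy, OpenCV 4.12 (cv2) and the standard library are available. Lean on these libraries where they do the work, as an engineer would, in place of code of your own. Each camera call takes 0.05 s, during which the arm holds its last target. There are 200 camera calls.

## Working session

There is one attempt and no reset: what is moved stays moved. The work goes in short steps, Python scripts to look and compute and a shell command to move; the robot and the scene stay as the last step left them, time stands still between calls to the robot, and variables do not carry over. Pictures are saved under pics/ and viewed, at most 10 in all, crops included, and the job is handed in when it is done.

```bash
mkdir -p pics; python3 - <<'E'
from bench import *
import cv2,numpy as np
s=read_state();print(s)
for n in("top","side"):
    g=get_image(n);cv2.imwrite(f"pics/{n}0.png",g["frame"][:,:,::-1]);print(n,g["fx"],g["cx"],g["cy"],np.round(g["R"],3).tolist(),np.round(g["t"],1).tolist())
    np.savez(f"{n}0.npz",**g)
E
```

```text
{'clock': 0.0, 'joints': array([-9.95396584e-01,  3.85568044e-01,  6.59638443e-03, -4.91148726e-04,
       -1.19402358e+00, -2.58607162e-01]), 'joint_vel': array([-3.66752333e-05, -9.99163196e-05,  9.27042202e-04,  3.73187446e-04,
       -1.30333019e-03,  7.31514662e-04]), 'joint_efforts': array([ 1.35684939e-03, -3.92292452e+01,  1.88399005e+01,  4.18631986e+00,
       -4.68023994e-03, -9.97999507e-06]), 'position': array([ 194.50700755, -593.26791509,  204.40437736]), 'ee_rot': array([-1.57645207e-01,  9.87495179e-01,  1.09768645e-03, -2.36614467e-04]), 'contact_force': array([-0.42809034, -0.56605184, -0.05580403]), 'wrist_torque': array([-0.00491786,  0.00641099,  0.03264913]), 'grasp_force': 0.0, 'gripper_width': 85.65860898389809}
top 366.4921636036797 318.08787415566286 199.04969559063085 [[0.024, -1.0, 0.009], [-0.997, -0.024, -0.073], [0.073, -0.007, -0.997]] [-84.6, 561.4, 895.2]
side 428.325818766873 323.8957791733526 204.49758746184582 [[0.95, -0.311, 0.003], [-0.263, -0.81, -0.524], [0.166, 0.497, -0.852]] [-547.2, 163.5, 859.3]
```

View pics/top0.png

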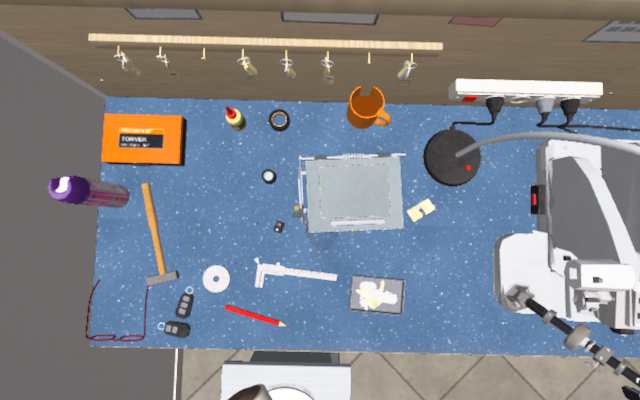

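View pics/side0.png

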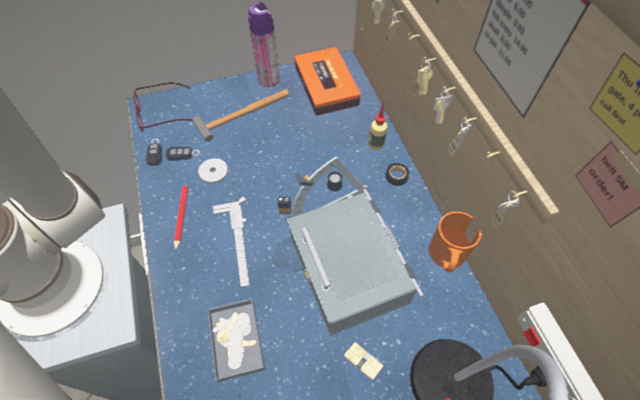

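Top view: box centred near (355,193), bar near (358,222), pin clip near (297,210). Side view: bar from (304,230) to (328,290), pin near (305,180). Zooming in on both.

```bash
python3 - <<'E'
import cv2,numpy as np
a=np.load("top0.npz")["frame"][140:245,270:420,::-1];b=np.load("side0.npz")["frame"][145:325,270:430,::-1]
A=cv2.resize(a,None,fx=5,fy=5,interpolation=cv2.INTER_CUBIC);cv2.imwrite("pics/topc.png",A)
B=cv2.resize(b[:150],None,fx=4,fy=4,interpolation=cv2.INTER_CUBIC);cv2.imwrite("pics/sidec.png",B)
E
```

```text
(no output)
```

View pics/topc.png

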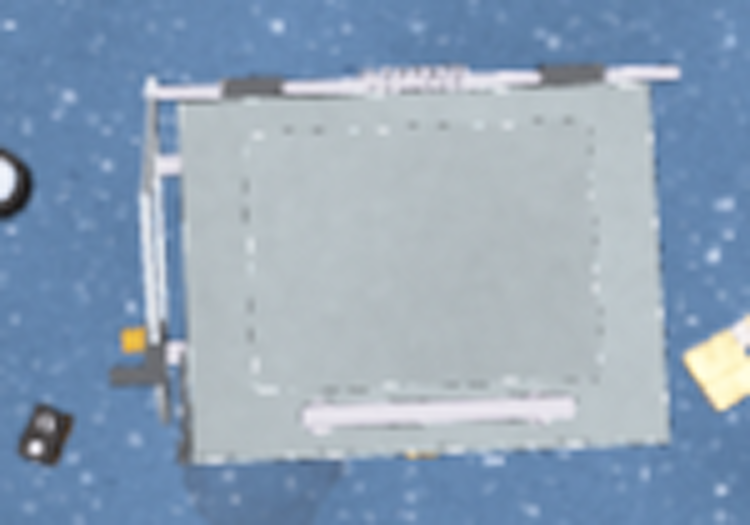

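View pics/sidec.png

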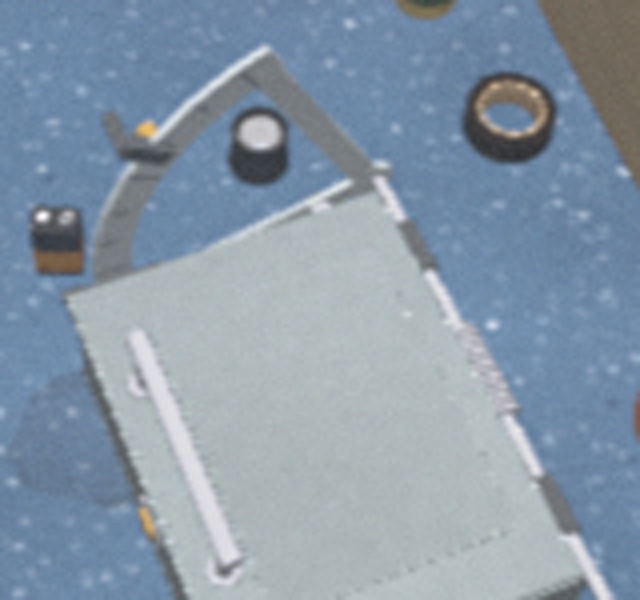

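Top crop: bar ends (304,418)/(575,408), pin middle ≈(132,376). Side crop: pin runs (108,115)→(122,150), bar (137,335)→(230,560).

```bash
cat > h.py <<'E'
import numpy as np
from scipy.optimize import least_squares
def ray(g,p):
    R,t=g["R"],g["t"];d=R.T@np.array([(p[0]-g["cx"])/g["fx"],(p[1]-g["cy"])/g["fy"],1]);return -R.T@t,d
def onz(g,p,z):
    o,d=ray(g,p);return o+d*(z-o[2])/d[2]
def proj(g,X):
    c=g["R"]@X+g["t"];return np.array([g["fx"]*c[0]/c[2]+g["cx"],g["fy"]*c[1]/c[2]+g["cy"]])
def tri(gs,ps):
    r=least_squares(lambda X:np.concatenate([proj(g,X)-p for g,p in zip(gs,ps)]),[500,0,150]);return r.x,r.fun
E
python3 - <<'E'
from h import *
T=np.load("top0.npz");S=np.load("side0.npz")
ct=lambda x,y:np.array([270+x/5,140+y/5]);cs=lambda x,y:np.array([270+x/4,145+y/4])
be=[onz(T,ct(304,418),125),onz(T,ct(575,408),125)];bs=[onz(S,cs(137,335),125),onz(S,cs(230,560),125)]
print("bar top",np.round(be,1).tolist(),"side",np.round(bs,1).tolist())
for p in [(180,98),(650,85),(668,440),(192,463)]:print("lid",np.round(onz(T,ct(*p),94),1))
m=(be[0]+be[1]+bs[0]+bs[1])/4;y=be[0]-be[1]+bs[0]-bs[1];y/=np.linalg.norm(y);x=np.cross(y,[0,0,1])
print("mid",m,"yaw",np.arctan2(x[1],x[0]))
H=m+150*x;H[2]=85
for a,b in [((132,376),(115,133)),((112,376),(109,117)),((155,374),(121,150))]:
    X,r=tri([T,S],[ct(*a),cs(*b)]);d=X-H
    print("pin",X.round(1),"res",r.round(1),"bx",d@x,"by",d@y,"r",np.hypot(d@x,d[2]),"ang",np.arctan2(d[2],-(d@x)))
# rays cut with plane box-y = 133
for g,p in((T,ct(132,376)),(S,cs(115,133))):
    o,dd=ray(g,p);X=o+dd*((133-(o-H)@y)/(dd@y));d=X-H;print(X,np.hypot(d@x,d[2]),np.arctan2(d[2],-(d@x)))
E
```

```text
bar top [[502.1, -99.7, 125.0], [509.4, -219.3, 125.0]] side [[505.2, -98.1, 125.0], [511.5, -214.6, 125.0]]
lid [648.9 -40.4  94. ]
lid [ 660.5 -258.5   94. ]
lid [ 496.2 -268.    94. ]
lid [480.6 -50.3  94. ]
mid [ 507.0506899  -157.92469111  125.        ] yaw 0.0576233379466737
pin [517.9 -26.6 183.7] res [ 0.1 -0.3 -0.3  0. ] bx -131.61599796928684 by 130.5214872396697 r 164.52229946010775 ang 0.6435197645814001
pin [517.6 -18.5 185.5] res [ 0.1 -0.3 -0.3  0. ] bx -131.47192192971147 by 138.60492580577446 r 165.51042293784468 ang 0.6528722820299133
pin [518.4 -35.8 182.8] res [ 0.  -0.1 -0.1  0. ] bx -131.6319527785472 by 121.2655866115619 r 163.98305033475845 ang 0.6389593070813464
[518.47433695 -24.04457711 137.18973686] 140.90650161185067 0.3794240933858126
[519.01629961 -24.0133128  179.87868479] 161.2173306568009 0.6292198273301004
```

Pin angle ≈ 0.64 rad (radius checks at 164.5 mm), bar middle ≈ (507,-158,125), yaw ≈ 0.058. Moving above the bar.

```bash
python3 -m jog '[[[0.2,0.25,0.05],[0,0,0.04],-1],[[0.42,0.55,0.1],[0,0,0.08],-1],[[0.625,0.87,0.1],[0,0,0.125],-1],[[0.625,0.87,0.1],[0,0,0.125],-1]]'
python3 -m jog '[[[0.2,0.25,0],[0,0,0.04],-1],[[0.42,0.55,0],[0,0,0.08],-1],[[0.625,0.87,0],[0,0,0.125],-1],[[0.625,0.87,0],[0,0,0.125],-1]]'
python3 -m jog '[[[0.2,0.25,0],[0,0,0.04],-1],[[0.42,0.55,0],[0,0,0.08],-1],[[0.625,0.87,0],[0,0,0.125],-1],[[0.625,0.87,0],[0,0,0.125],-1]]'
python3 -m jog '[[[0.2,0.25,0],[0,0,0.04],-1],[[0.42,0.55,0],[0,0,0.08],-1],[[0.625,0.87,0],[0,0,0.125],-1],[[0.625,0.87,0],[0,0,0.125],-1]]'
python3 -m jog '[[[0.2,0.25,0],[0,0,0.04],-1],[[0.42,0.55,0],[0,0,0.08],-1],[[0.625,0.87,0],[0,0,0.125],-1],[[0.625,0.87,0],[0,0,0.125],-1],[[0.625,0.87,0],[0,0,0.125],-1]]'
```

```text
clock: 0.5
position: [258.8, -503.9, 215.6]
ee_rot: [-0.288, 0.958, 0.0, 0.0]
contact_force: [0.5, -0.4, -0.7]
gripper_width: 85.3
grasp_force: 0.0
clock: 0.9
position: [321.0, -417.5, 215.4]
ee_rot: [-0.41, 0.912, 0.0, 0.0]
contact_force: [0.7, -0.5, 0.5]
gripper_width: 85.3
grasp_force: 0.0
clock: 1.3
position: [383.6, -331.1, 215.3]
ee_rot: [-0.525, 0.851, 0.0, 0.0]
contact_force: [-0.3, 0.0, 0.0]
gripper_width: 85.5
grasp_force: 0.0
clock: 1.7
position: [446.3, -244.5, 215.2]
ee_rot: [-0.632, 0.775, 0.0, 0.0]
contact_force: [-0.3, -0.7, 0.6]
gripper_width: 85.5
grasp_force: 0.0
clock: 2.2
position: [507.0, -159.5, 215.0]
ee_rot: [0.726, -0.688, -0.0, 0.001]
contact_force: [-0.6, -0.3, 0.2]
gripper_width: 85.2
grasp_force: 0.0
```

```bash
python3 -m jog '[[[0,0.01,-0.3],[0,0,0],-0.5],[[0,0.01,-0.65],[0,0,0],0],[[0,0.01,-0.65],[0,0,0],0],[[0,0.01,-0.8],[0,0,0],0],[[0,0.01,-0.95],[0,0,0],0],[[0,0.01,-1],[0,0,0],0],[[0,0.01,-1],[0,0,0],0]]'
python3 -m jog '[[[0,0,-0.07],[0,0,0],0.3],[[0,0,-0.07],[0,0,0],0.4],[[0,0,-0.07],[0,0,0],0.5],[[0,0,-0.07],[0,0,0],0.5],[[0,0,-0.07],[0,0,0],0.5]]'
python3 - <<'E'
from bench import *
import cv2,numpy as np
s=get_image("side")["frame"][145:295,250:450,::-1];t=get_image("top")["frame"][150:250,290:430,::-1]
f=lambda a:cv2.resize(a,(400,int(a.shape[0]*400/a.shape[1])),interpolation=cv2.INTER_CUBIC)
s,t=f(s),f(t);o=np.zeros((300,800,3),np.uint8);o[:s.shape[0],:400]=s;o[:t.shape[0],400:]=t;cv2.imwrite("pics/g1.png",o)
E
```

```text
clock: 2.9
position: [507.1, -158.8, 116.1]
ee_rot: [0.726, -0.688, 0.0, 0.0]
contact_force: [0.1, -0.9, -1.0]
gripper_width: 42.6
grasp_force: 0.0
clock: 3.4
position: [507.4, -157.9, 108.8]
ee_rot: [0.726, -0.687, 0.0, -0.0]
contact_force: [0.0, 0.4, 0.5]
gripper_width: 21.7
grasp_force: 0.0
```

View pics/g1.png

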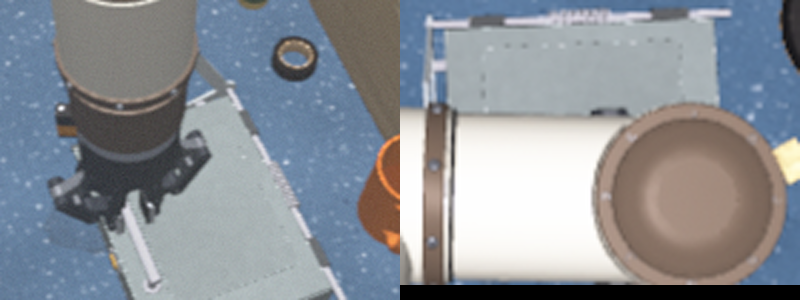

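The picture shows the bar (side panel, ~(130,215)) between the fingers; the arm hides the pin in both views. Closing gently.

```bash
python3 -m jog '[[[0,0,0],[0,0,0],0.62],[[0,0,0],[0,0,0],0.7],[[0,0,0],[0,0,0],0.7]]'
python3 -m jog '[[[0,0,0],[0,0,0],0.74],[[0,0,0],[0,0,0],0.74],[[0,0,0],[0,0,0],0.74]]'
python3 -m jog '[[[0,0,0],[0,0,0],0.76],[[0,0,0],[0,0,0],0.76],[[0,0,0],[0,0,0],0.76]]'
```

```text
clock: 3.8
position: [507.2, -157.9, 108.5]
ee_rot: [0.726, -0.687, -0.0, 0.0]
contact_force: [-0.5, 0.2, -0.1]
gripper_width: 12.8
grasp_force: 0.0
clock: 4.1
position: [507.2, -157.9, 108.5]
ee_rot: [0.726, -0.687, -0.0, -0.0]
contact_force: [-0.2, -0.3, 0.1]
gripper_width: 10.9
grasp_force: 0.0
clock: 4.4
position: [507.2, -157.9, 108.5]
ee_rot: [0.726, -0.687, 0.0, -0.0]
contact_force: [-0.7, -0.0, 0.1]
gripper_width: 10.1
grasp_force: 0.0
```

```bash
python3 -m jog '[[[0,0,0],[0,0,0],0.78],[[0,0,0],[0,0,0],0.78],[[0,0,0],[0,0,0],0.78]]'
```

```text
clock: 4.7
position: [507.2, -157.9, 108.5]
ee_rot: [0.726, -0.687, 0.0, 0.0]
contact_force: [-0.3, 0.3, 0.9]
gripper_width: 9.6
grasp_force: 0.0
```

```bash
python3 -m jog '[[[0,0,0],[0,0,0],0.8],[[0,0,0],[0,0,0],0.8],[[0,0,0],[0,0,0],0.8]]'
```

```text
clock: 5.0
position: [507.2, -157.9, 108.5]
ee_rot: [0.726, -0.687, -0.0, -0.0]
contact_force: [0.1, -0.1, -0.4]
gripper_width: 8.7
grasp_force: 0.0
```

```bash
python3 -m jog '[[[0,0,0],[0,0,0],0.82],[[0,0,0],[0,0,0],0.82],[[0,0,0],[0,0,0],0.82]]'
python3 - <<'E'
from bench import *
import cv2,numpy as np
g=get_image("side");print(g["R"]is None)
s=g["frame"][195:295,260:380,::-1]
cv2.imwrite("pics/g2.png",cv2.resize(s,None,fx=6,fy=6,interpolation=cv2.INTER_CUBIC))
from h import proj
for z in(0,17):print(proj(g,np.array([507.2,-157.9,108.5+z])), proj(g,np.array([507.2+.6,-157.9-11,108.5+z])))
E
```

```text
clock: 5.3
position: [507.2, -157.9, 108.5]
ee_rot: [0.726, -0.687, -0.0, 0.0]
contact_force: [-0.2, 0.2, -0.4]
gripper_width: 7.4
grasp_force: 0.0
False
[315.2095609  260.59923656] [317.37613696 265.88043808]
[315.07630286 256.63877466] [317.28361872 261.99335254]
```

View pics/g2.png

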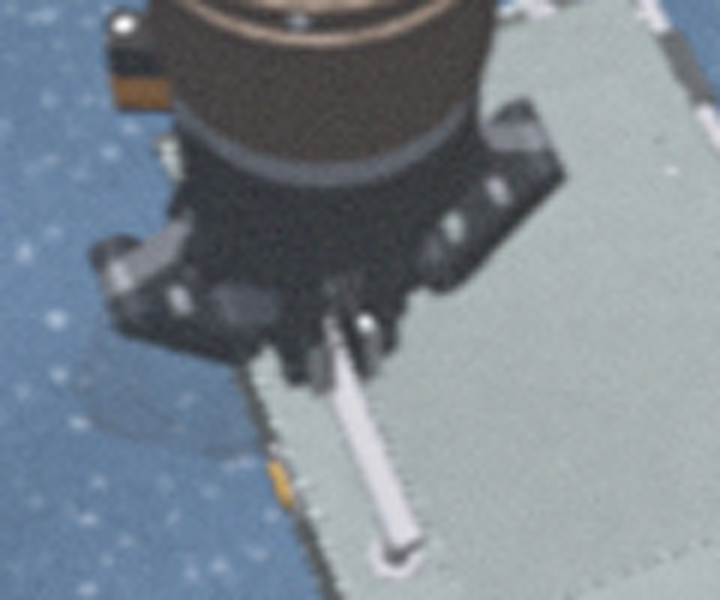

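The bar lies squarely between the two fingers (crop ~(345,360)); no force yet. Closing further in small steps.

```bash
python3 -m jog '[[[0,0,0],[0,0,0],0.86],[[0,0,0],[0,0,0],0.86],[[0,0,0],[0,0,0],0.86]]'
```

```text
clock: 5.65
position: [507.2, -157.9, 108.5]
ee_rot: [0.726, -0.687, -0.0, 0.0]
contact_force: [0.2, 0.5, 0.3]
gripper_width: 6.1
grasp_force: 0.0
```

```bash
python3 -m jog '[[[0,0,0],[0,0,0],0.9],[[0,0,0],[0,0,0],0.9],[[0,0,0],[0,0,0],0.9]]'
```

```text
clock: 5.95
position: [507.2, -157.9, 108.5]
ee_rot: [0.726, -0.687, 0.0, 0.0]
contact_force: [0.1, -0.4, 0.1]
gripper_width: 4.2
grasp_force: 0.0
```

```bash
python3 - <<'E'
from bench import *
import cv2,numpy as np
from h import *
def w(g,u,v):
    z=g["range_z"][v,u];return (g["R"].T@(np.array([(u-g["cx"])/g["fx"]*z,(v-g["cy"])/g["fy"]*z,z])-g["t"])).round(0)
T=np.load("top0.npz");S=np.load("side0.npz")
print("bar side",[w(S,*p).tolist() for p in[(308,236),(313,250),(316,257),(320,268),(325,280)]])
print("bar top",[w(T,*p).tolist() for p in[(340,223),(350,223),(358,222),(370,222)]])
print("lid",w(S,350,250),w(T,355,190),"bench",w(T,300,250))
g=get_image("side")
for v in(248,252,256,260,264,270):print(v,[w(g,u,v).tolist() for u in(309,312,315,318,321,324)])
cv2.imwrite("pics/g3.png",cv2.resize(g["frame"][225:285,280:360,::-1],None,fx=9,fy=9,interpolation=cv2.INTER_CUBIC))
E
```

```text
bar side [[507.0, -116.0, 128.0], [507.0, -146.0, 128.0], [508.0, -161.0, 130.0], [508.0, -183.0, 130.0], [510.0, -207.0, 131.0]]
bar top [[504.0, -120.0, 130.0], [504.0, -142.0, 128.0], [507.0, -159.0, 130.0], [508.0, -186.0, 128.0]]
lid [ 577. -151.   94.] [ 581. -155.   95.] bench [434. -29.  -0.]
248 [[493.0, -175.0, 204.0], [498.0, -176.0, 202.0], [509.0, -153.0, 150.0], [511.0, -165.0, 171.0], [515.0, -169.0, 178.0], [519.0, -172.0, 180.0]]
252 [[493.0, -171.0, 180.0], [498.0, -172.0, 179.0], [504.0, -169.0, 168.0], [510.0, -168.0, 163.0], [515.0, -168.0, 160.0], [522.0, -163.0, 146.0]]
256 [[494.0, -166.0, 153.0], [499.0, -168.0, 154.0], [504.0, -168.0, 152.0], [510.0, -166.0, 143.0], [515.0, -168.0, 143.0], [527.0, -148.0, 94.0]]
260 [[499.0, -146.0, 91.0], [499.0, -166.0, 134.0], [505.0, -165.0, 129.0], [510.0, -167.0, 128.0], [519.0, -154.0, 95.0], [525.0, -156.0, 94.0]]
264 [[496.0, -154.0, 94.0], [502.0, -155.0, 91.0], [507.0, -157.0, 92.0], [507.0, -175.0, 129.0], [513.0, -175.0, 128.0], [522.0, -163.0, 94.0]]
270 [[493.0, -165.0, 91.0], [498.0, -168.0, 95.0], [503.0, -169.0, 94.0], [504.0, -184.0, 126.0], [509.0, -185.0, 126.0], [519.0, -173.0, 92.0]]
```

View pics/g3.png

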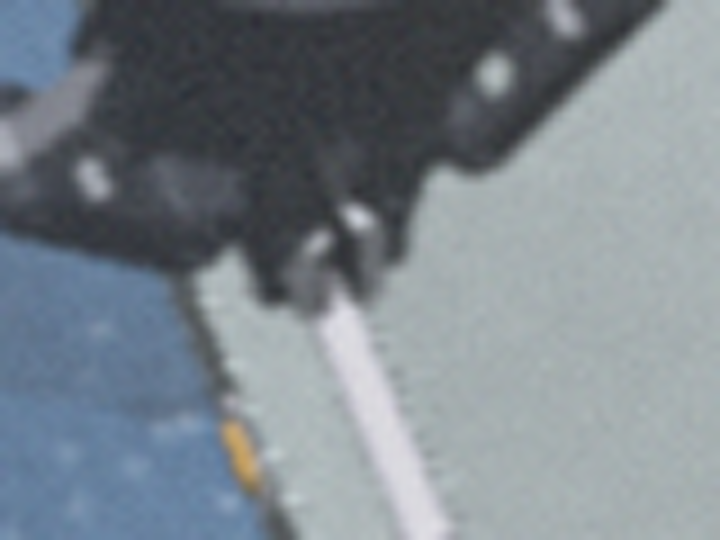

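Range data show the fingertips really end at z ≈ 128–130, above the bar, though the TCP reads 108 – a tool-length discrepancy of ~20 mm. Reopen and go down in cautious steps, watching force and range.

```bash
cat > tip.py <<'E'
from bench import *
import numpy as np,sys
g=get_image("side");z=g["range_z"];v,u=np.mgrid[235:290,295:340];d=z[v,u]
P=np.stack([(u-g["cx"])/g["fx"]*d,(v-g["cy"])/g["fy"]*d,d],-1)-g["t"];P=P@g["R"]
dark=(g["frame"][235:290,295:340].max(-1)<90)&(d>0)&(abs(P[...,1]+166)<8)
for a,b in((470,506),(508,545)):
    m=dark&(P[...,0]>a)&(P[...,0]<b)&(P[...,2]>98);q=P[m];print(a,m.sum(),"lowest z",np.sort(q[:,2])[:6].round(),"x",q[q[:,2]<q[:,2].min()+15][:,0].round())
s=read_state();print(s["position"].round(1),s["contact_force"].round(1),s["gripper_width"])
E
python3 -m jog '[[[0,0,0.03],[0,0,0],0.6],[[0,0,0.03],[0,0,0],0.4],[[0,0,0.03],[0,0,0],0.4],[[0,0,0],[0,0,0],0.4],[[0,0,-0.04],[0,0,0],0.4],[[0,0,-0.07],[0,0,0],0.4],[[0,0,-0.08],[0,0,0],0.4]]'; python3 tip.py
```

```text
clock: 6.7
position: [506.8, -157.8, 99.8]
ee_rot: [0.726, -0.687, -0.0, 0.0]
contact_force: [0.1, 1.2, -0.5]
gripper_width: 25.4
grasp_force: 0.0
470 170 lowest z [135. 136. 137. 139. 141. 142.] x [481. 481. 482. 484. 485. 487. 482. 483. 485. 487. 481. 483. 485. 487.
 483. 485.]
508 114 lowest z [134. 135. 137. 139. 140. 141.] x [520. 531. 533. 520. 531. 520. 520. 531. 520. 531. 520. 520. 520. 522.
 520. 523. 522.]
[ 506.9 -157.8   99.9] [ 0.3 -0.1  0.5] 25.613426681354355
```

```bash
python3 -m jog '[[[0,0,-0.02],[0,0,0],0.4],[[0,0,-0.04],[0,0,0],0.4],[[0,0,-0.05],[0,0,0],0.4],[[0,0,-0.05],[0,0,0],0.4]]'; python3 - <<'E'
from bench import *
import cv2
g=get_image("side");cv2.imwrite("pics/g4.png",cv2.resize(g["frame"][225:285,280:360,::-1],None,fx=9,fy=9,interpolation=cv2.INTER_CUBIC))
E
python3 tip.py
```

```text
clock: 7.15
position: [507.1, -157.9, 95.3]
ee_rot: [0.726, -0.687, -0.0, 0.0]
contact_force: [-0.6, -0.3, 0.8]
gripper_width: 25.8
grasp_force: 0.0
470 179 lowest z [130. 132. 133. 133. 133. 135.] x [481. 481. 485. 487. 488. 481. 483. 485. 487. 488. 481. 483. 485. 487.
 488. 483. 484. 486.]
508 109 lowest z [129. 133. 134. 134. 135. 136.] x [520. 533. 520. 531. 533. 520. 531. 533. 520. 531. 520. 521. 522. 520.
 523. 520. 522. 523.]
[ 507.3 -157.9   95.5] [ 0.  -0.4 -1.1] 25.71409481118063
```

View pics/g4.png

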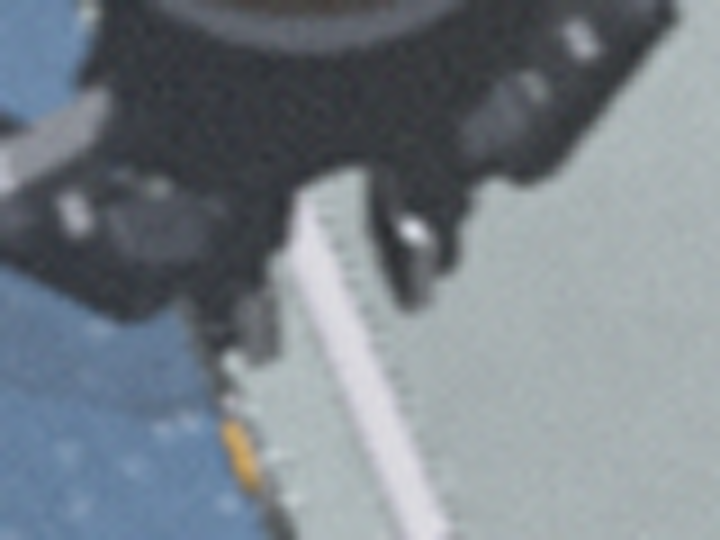

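Left fingertip at crop (258,355), right at (415,305), bar between them. Intersecting rays with the front plane of the fingers.

```bash
python3 - <<'E'
from bench import *
from h import *
g=get_image("side")
for p in((258,355),(415,305)):
    px=(280+p[0]/9,225+p[1]/9);o,d=ray(g,px)
    for y in(-167,-169):print(y,(o+d*(y-o[1])/d[1]).round(1), end=' ')
    u,v=int(px[0]),int(px[1])
    for dv in(-4,-3,-2,-1,0):
        z=g["range_z"][v+dv,u];print(((g["R"].T)@(np.array([(u-g["cx"])/g["fx"]*z,(v+dv-g["cy"])/g["fy"]*z,z])-g["t"])).round(),end='')
    print()
E
```

```text
-167 [ 492.4 -167.   121.6] -169 [ 492.  -169.   126.3] [ 491. -169.  146.][ 491. -170.  143.][ 491. -169.  138.][ 491. -170.  135.][ 491. -170.  132.]
-167 [ 524.8 -167.   123. ] -169 [ 524.1 -169.   127.7] [ 524. -167.  144.][ 524. -168.  142.][ 421. -465.  820.][ 524. -168.  135.][ 524. -168.  128.]
```

Tips are still ~z 124. Going down another 15 mm in small steps, then closing gently.

```bash
python3 -m jog '[[[0,0,-0.03],[0,0,0],0.4],[[0,0,-0.06],[0,0,0],0.4],[[0,0,-0.08],[0,0,0],0.4],[[0,0,-0.08],[0,0,0],0.4]]'
python3 -m jog '[[[0,0,-0.03],[0,0,0],0.5],[[0,0,-0.06],[0,0,0],0.6],[[0,0,-0.07],[0,0,0],0.65],[[0,0,-0.07],[0,0,0],0.68],[[0,0,-0.07],[0,0,0],0.68]]'
python3 -m jog '[[[0,0,0],[0,0,0],0.72],[[0,0,0],[0,0,0],0.74],[[0,0,0],[0,0,0],0.74]]'
```

```text
clock: 7.7
position: [506.9, -157.9, 87.0]
ee_rot: [0.726, -0.687, -0.0, 0.0]
contact_force: [-0.7, 0.3, 0.3]
gripper_width: 25.6
grasp_force: 0.0
clock: 8.2
position: [507.3, -157.9, 80.5]
ee_rot: [0.726, -0.687, 0.0, -0.0]
contact_force: [-0.1, 0.6, 0.3]
gripper_width: 13.7
grasp_force: 0.0
clock: 8.5
position: [507.3, -157.9, 80.6]
ee_rot: [0.726, -0.687, 0.0, -0.0]
contact_force: [0.7, -0.2, 0.4]
gripper_width: 11.2
grasp_force: 0.0
```

```bash
python3 -m jog '[[[0,0,0],[0,0,0],0.77],[[0,0,0],[0,0,0],0.77],[[0,0,0],[0,0,0],0.77]]'
```

```text
clock: 8.8
position: [507.3, -157.9, 80.6]
ee_rot: [0.726, -0.687, 0.0, -0.0]
contact_force: [0.7, -0.2, 0.4]
gripper_width: 9.5
grasp_force: 2.4
```

Contact at 9.5 mm. Tightening in steps.

```bash
python3 -m jog '[[[0,0,0],[0,0,0],0.79],[[0,0,0],[0,0,0],0.79],[[0,0,0],[0,0,0],0.79]]'
```

```text
clock: 9.1
position: [507.3, -157.9, 80.6]
ee_rot: [0.726, -0.687, 0.0, -0.0]
contact_force: [0.6, 1.0, 0.1]
gripper_width: 9.4
grasp_force: 15.2
```

```bash
python3 -m jog '[[[0,0,0],[0,0,0],0.82],[[0,0,0],[0,0,0],0.82],[[0,0,0],[0,0,0],0.82]]'
```

```text
clock: 9.4
position: [507.4, -157.9, 80.6]
ee_rot: [0.726, -0.687, 0.0, -0.0]
contact_force: [0.1, 0.1, 1.6]
gripper_width: 8.6
grasp_force: 38.3
```

Grip 38 N per finger, light enough. Working out the arc (in jog units) and cross-checking the pin by range.

```bash
python3 - <<'E'
from h import *
def d(t,y=.058):
    a=np.arctan2(40,150)+t;x=150-155.24*np.cos(a);return np.array([x*np.cos(y),x*np.sin(y),155.24*np.sin(a)-40])/100
for a,b in((0,.3),(.3,.6)):print([[*map(float,(d(t)-d(a)).round(3))] for t in np.linspace(a,b,19)[1:]])
m=np.array([507.3,-158,125]);x=np.array([.9983,.058,0]);y=np.array([-.058,.9983,0]);H=m+150*x;H[2]=85
for n in("top","side"):
    g=np.load(n+"0.npz");z=g["range_z"];v,u=np.mgrid[140:245,270:330];Z=z[v,u];P=(np.stack([(u-g["cx"])/g["fx"]*Z,(v-g["cy"])/g["fy"]*Z,Z],-1)-g["t"])@g["R"]-H
    by,bx,bz=P@y,P@x,P[...,2];r=np.hypot(bx,bz);k=(Z>0)&(g["frame"][v,u].max(-1)<110)&(by>126)&(by<148)&(abs(r-164)<9)&(bz>40)
    a=np.arctan2(bz,-bx)[k];print(n,k.sum(),np.median(a),np.percentile(a,[10,90]),np.median(r[k]),np.median(by[k]))
E
```

```text
[[0.007, 0.0, 0.025], [0.014, 0.001, 0.05], [0.022, 0.001, 0.074], [0.03, 0.002, 0.099], [0.038, 0.002, 0.123], [0.047, 0.003, 0.148], [0.057, 0.003, 0.172], [0.066, 0.004, 0.196], [0.076, 0.004, 0.22], [0.087, 0.005, 0.243], [0.098, 0.006, 0.267], [0.109, 0.006, 0.29], [0.121, 0.007, 0.313], [0.133, 0.008, 0.336], [0.145, 0.008, 0.359], [0.158, 0.009, 0.381], [0.171, 0.01, 0.403], [0.185, 0.011, 0.425]]
[[0.014, 0.001, 0.022], [0.028, 0.002, 0.043], [0.043, 0.002, 0.065], [0.058, 0.003, 0.086], [0.073, 0.004, 0.107], [0.089, 0.005, 0.127], [0.105, 0.006, 0.147], [0.121, 0.007, 0.167], [0.138, 0.008, 0.187], [0.155, 0.009, 0.207], [0.172, 0.01, 0.226], [0.19, 0.011, 0.245], [0.208, 0.012, 0.263], [0.226, 0.013, 0.282], [0.245, 0.014, 0.3], [0.264, 0.015, 0.317], [0.283, 0.016, 0.335], [0.302, 0.018, 0.352]]
  return _methods._mean(a, axis=axis, dtype=dtype,
  ret = ret.dtype.type(ret / rcount)
Traceback (most recent call last):
IndexError: index -1 is out of bounds for axis 0 with size 0
```

```bash
python3 -m jog '[[[0.003,0,0.01],[0,0,0],0.82],[[0.007,0,0.025],[0,0,0],0.82],[[0.014,0.001,0.05],[0,0,0],0.82],[[0.022,0.001,0.074],[0,0,0],0.82],[[0.03,0.002,0.099],[0,0,0],0.82],[[0.034,0.002,0.11],[0,0,0],0.82],[[0.034,0.002,0.11],[0,0,0],0.82]]'
python3 - <<'E'
from h import *
m=np.array([507.3,-158,125]);x=np.array([.9983,.058,0]);y=np.array([-.058,.9983,0]);H=m+150*x;H[2]=85
for n in("top","side"):
    g=np.load(n+"0.npz");z=g["range_z"]
    ps=[(296,214),(296,215),(297,215),(298,215),(299,215)] if n=="top" else [(297,174),(298,176),(299,178),(299,180),(300,181)]
    for u,v in ps:
        Z=z[v,u];P=(np.array([(u-g["cx"])/g["fx"]*Z,(v-g["cy"])/g["fy"]*Z,Z])-g["t"])@g["R"]-H
        print(n,u,v,g["frame"][v,u],(P@y).round(),np.hypot(P@x,P[2]).round(),np.arctan2(P[2],-(P@x)).round(3))
from bench import read_state
s=read_state();print(s["contact_force"],s["grasp_force"],s["position"])
E
```

```text
clock: 10.1
position: [510.5, -157.6, 91.4]
ee_rot: [0.726, -0.687, -0.0, 0.0]
contact_force: [2.7, -0.8, -7.0]
gripper_width: 8.8
grasp_force: 37.7
top 296 214 [110 111 116] 131.0 166.0 0.668
top 296 215 [108 109 114] 131.0 168.0 0.662
top 297 215 [109 111 116] 129.0 168.0 0.664
top 298 215 [109 111 116] 127.0 168.0 0.661
top 299 215 [108 109 115] 125.0 168.0 0.665
side 297 174 [114 116 117] 138.0 167.0 0.662
side 298 176 [116 121 124] 133.0 167.0 0.662
side 299 178 [110 114 120] 127.0 168.0 0.67
side 299 180 [111 117 124] 123.0 169.0 0.661
side 300 181 [110 110 117] 122.0 167.0 0.658
[ 2.69681774 -0.83836662 -6.99954237] 37.70807147026062 [ 510.46245908 -157.63335645   91.39839078]
```

Range agrees: pin centre ≈ 0.645 rad. The lid is lifting with 7 N. Continuing.

```bash
python3 -m jog '[[[0.006,0,0.018],[0,0,0],0.82],[[0.013,0.001,0.038],[0,0,0],0.82],[[0.023,0.001,0.062],[0,0,0],0.82],[[0.032,0.002,0.086],[0,0,0],0.82],[[0.042,0.002,0.11],[0,0,0],0.82],[[0.053,0.003,0.133],[0,0,0],0.82],[[0.064,0.004,0.157],[0,0,0],0.82],[[0.075,0.004,0.18],[0,0,0],0.82],[[0.087,0.005,0.203],[0,0,0],0.82],[[0.099,0.006,0.226],[0,0,0],0.82],[[0.111,0.006,0.249],[0,0,0],0.82],[[0.124,0.007,0.271],[0,0,0],0.82],[[0.137,0.008,0.293],[0,0,0],0.82],[[0.146,0.009,0.308],[0,0,0],0.82],[[0.151,0.009,0.315],[0,0,0],0.82],[[0.151,0.009,0.315],[0,0,0],0.82]]'
python3 -m jog '[[[0.007,0,0.011],[0,0,0],0.82],[[0.016,0.001,0.025],[0,0,0],0.82],[[0.028,0.002,0.043],[0,0,0],0.82],[[0.043,0.002,0.065],[0,0,0],0.82],[[0.058,0.003,0.086],[0,0,0],0.82],[[0.073,0.004,0.107],[0,0,0],0.82],[[0.089,0.005,0.127],[0,0,0],0.82],[[0.105,0.006,0.147],[0,0,0],0.82],[[0.121,0.007,0.167],[0,0,0],0.82],[[0.138,0.008,0.187],[0,0,0],0.82],[[0.155,0.009,0.207],[0,0,0],0.82],[[0.172,0.01,0.226],[0,0,0],0.82],[[0.19,0.011,0.245],[0,0,0],0.82],[[0.208,0.012,0.263],[0,0,0],0.82],[[0.226,0.013,0.282],[0,0,0],0.82],[[0.24,0.014,0.295],[0,0,0],0.82],[[0.25,0.014,0.305],[0,0,0],0.82],[[0.255,0.014,0.309],[0,0,0],0.82],[[0.255,0.014,0.309],[0,0,0],0.82]]'
python3 - <<'E'
from bench import *
import cv2,numpy as np
for n in("side","top"):np.savez(n+"1.npz",**get_image(n))
s=np.load("side1.npz")["frame"][130:290,240:440,::-1];t=np.load("top1.npz")["frame"][140:260,270:420,::-1]
f=lambda a:cv2.resize(a,(400,int(a.shape[0]*400/a.shape[1])),interpolation=cv2.INTER_CUBIC)
s,t=f(s),f(t);o=np.zeros((320,800,3),np.uint8);o[:s.shape[0],:400]=s;o[:t.shape[0],400:]=t;cv2.imwrite("pics/l1.png",o)
s=read_state();print(s["contact_force"],s["wrist_torque"],s["position"])
E
```

```text
clock: 11.7
position: [524.7, -156.7, 123.0]
ee_rot: [0.726, -0.687, -0.001, 0.001]
contact_force: [-4.8, 0.6, -5.8]
gripper_width: 8.4
grasp_force: 37.3
clock: 13.6
position: [548.0, -155.2, 153.8]
ee_rot: [0.726, -0.688, -0.003, 0.002]
contact_force: [-10.9, 2.4, -0.3]
gripper_width: 8.7
grasp_force: 36.9
[-10.2075024    2.18384552  -1.84148673] [0.60897792 2.92543837 0.10027687] [ 548.06225621 -155.20763072  153.79434234]
```

View pics/l1.png

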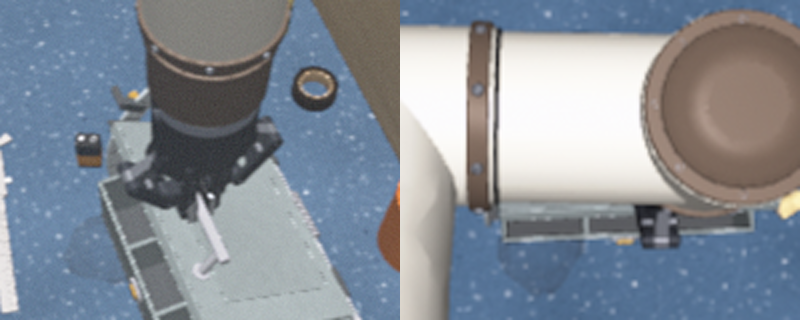

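The lid is up and held; the pin (side panel (130,98)) is visible. Measuring the lid angle by fitting a plane to its range points.

```bash
cat > lid.py <<'E'
from h import *
m=np.array([507.3,-158,125]);x=np.array([.9983,.058,0]);y=np.array([-.058,.9983,0]);H=m+150*x;H[2]=85
def lid(g,th0):
    z=g["range_z"];v,u=np.mgrid[0:400,0:640];P=(np.stack([(u-g["cx"])/g["fx"]*z,(v-g["cy"])/g["fy"]*z,z],-1)-g["t"])@g["R"]-H
    bx,by,bz=P@x,P@y,P[...,2];th=th0
    for _ in range(8):
        l=-bx*np.cos(th)+bz*np.sin(th);n=bx*np.sin(th)+bz*np.cos(th)
        k=(z>0)&(abs(n-9)<(8 if _<4 else 5))&(l>10)&(l<140)&(by>-95)&(by<100)
        c=np.polyfit(l[k],n[k],1);th+=np.arctan(c[0])
    # pin and bar
    kb=(z>0)&(abs(l-150)<14)&(abs(n-43)<6)&(by>-58)&(by<-25)&(g["frame"].min(-1)>170)
    print("lid",round(th,4),k.sum(),"off",c[1].round(1),"bar l,n",np.median(l[kb]).round(1) if kb.any() else None,np.median(n[kb]).round(1) if kb.any() else None,kb.sum())
    return th
if __name__=="__main__":
    import sys
    if len(sys.argv)>1:
        from bench import get_image,read_state
        lid(get_image("side"),.6);s=read_state();print(s["clock"],s["position"].round(1),s["contact_force"].round(1),s["grasp_force"])
    else:
        lid(np.load("side0.npz"),0);lid(np.load("top0.npz"),0);lid(np.load("side1.npz"),.58);lid(np.load("top1.npz"),.58)
E
python3 lid.py
```

```text
lid 0.0003 6593 off 8.7 bar l,n 150.6 43.4 103
lid -0.0001 4700 off 9.3 bar l,n 150.0 44.3 64
lid 0.5324 3227 off 9.0 bar l,n 152.7 43.4 108Traceback (most recent call last):
  File "lid.py", line 20, in <module>
    lid(np.load("side0.npz"),0);lid(np.load("top0.npz"),0);lid(np.load("side1.npz"),.58);lid(np.load("top1.npz"),.58)
                                                                                         ~~~^^^^^^^^^^^^^^^^^^^^^^^^^
  File "lid.py", line 9, in lid
    c=np.polyfit(l[k],n[k],1);th+=np.arctan(c[0])
    raise TypeError("expected non-empty vector for x")
TypeError: expected non-empty vector for x
```

Lid measured at 0.532 (fit calibrates to 0.000 when shut). About 0.11 rad to go.

```bash
python3 -m jog '[[[0.006,0,0.006],[0,0,0],0.82],[[0.018,0.001,0.018],[0,0,0],0.82],[[0.034,0.002,0.034],[0,0,0],0.82],[[0.05,0.003,0.05],[0,0,0],0.82],[[0.066,0.004,0.066],[0,0,0],0.82],[[0.082,0.005,0.082],[0,0,0],0.82],[[0.095,0.006,0.096],[0,0,0],0.82],[[0.105,0.006,0.107],[0,0,0],0.82],[[0.11,0.006,0.112],[0,0,0],0.82],[[0.11,0.006,0.112],[0,0,0],0.82],[[0.11,0.006,0.112],[0,0,0],0.82]]'
python3 lid.py now
```

```text
clock: 14.8
position: [559.5, -154.5, 164.5]
ee_rot: [0.726, -0.688, -0.003, 0.002]
contact_force: [-7.2, 1.5, -3.6]
gripper_width: 8.4
grasp_force: 36.6
lid 0.6317 2850 off 9.0 bar l,n 152.9 43.1 108
14.85 [ 559.5 -154.5  164.5] [-8.9  0.5 -2.6] 36.601629853248596
```

```bash
python3 -m jog '[[[0.006,0,0.005],[0,0,0],0.82],[[0.013,0.001,0.011],[0,0,0],0.82],[[0.016,0.001,0.013],[0,0,0],0.82],[[0.016,0.001,0.013],[0,0,0],0.82],[[0.016,0.001,0.013],[0,0,0],0.82]]'
python3 lid.py now
python3 - <<'E'
from bench import *
import cv2
f=get_image("side")["frame"];cv2.imwrite("pics/end.png",cv2.resize(f[155:235,270:370,::-1],None,fx=7,fy=7,interpolation=cv2.INTER_CUBIC))
E
```

```text
clock: 15.35
position: [561.3, -154.4, 166.0]
ee_rot: [0.726, -0.688, -0.002, 0.002]
contact_force: [-8.3, 1.9, -2.9]
gripper_width: 8.2
grasp_force: 36.5
lid 0.6457 2805 off 9.0 bar l,n 152.8 42.9 108
15.4 [ 561.3 -154.3  166. ] [-8.5  2.5 -3.2] 36.50664746761322
```

View pics/end.png

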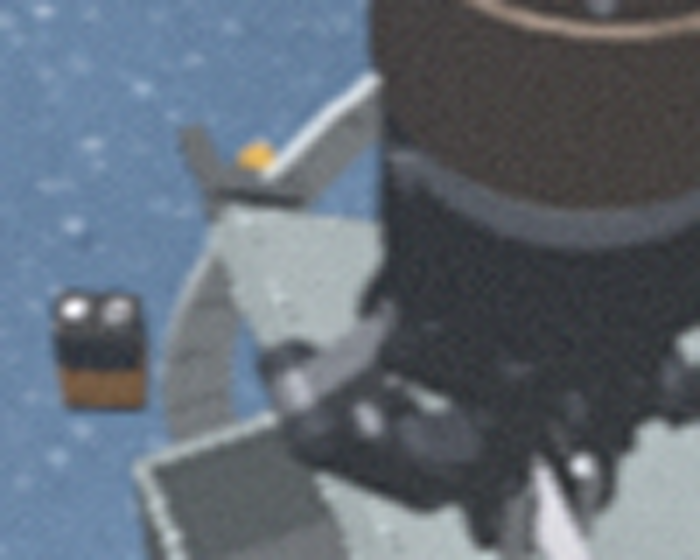

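The pointer tip (≈(212,205)) lines up with the pin's root ((190,135)→(215,195)), and the lid angle of 0.646 matches the pin at about 0.645. Lid and grip are steady, so I'm handing it in.

```bash
python3 -c "
from bench import *
print(job_done())"
```

```text
the job is handed in; nothing more can be done
None
```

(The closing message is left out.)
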